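# Fit the charged battery pack in the label printer

## Robot

A 7-joint arm with a two-finger parallel gripper is mounted at the origin on a cart in front of the work surface, level with it; the furniture and walls round the work are solid. World frame = base frame: x ahead of the robot, y to its left, z up, the work surface at z = 0. Lengths are in m, angles in rad, forces in N, time in s.
With the tool pointing down it reaches from about 0.4 to 0.9 m from the base axis. Payload 5.6 kg.
Tool frame: the origin (TCP) lies at the very end of the fingers, on their centre line; the grasp point (between the pads) lies 19 mm behind it (pinch_z is the distance from the TCP to the grasp point, in m); z points along the fingers, y is the line along which they close (so a half turn about z gives the same grasp; the last joint's range is limited). The gripper opens to 92 mm and grips with 3 to 60 N. Pads are 20 mm wide; open, the fingers measure 128 mm over their backs; the gripper's body (75 mm by 189 mm) begins 69 mm behind the grasp point.
Start: joints at [1.135, 0.468, -0.012, 1.603, 0.006, 1.071, -0.056], TCP at [0.249, -0.601, 0.215] pointing down, gripper open.
Joint ranges: [-2.53, 2.53], [-0.31, 2.02], [-1.57, 1.55], [0.28, 2.44], [-1.29, 4.43], [0.15, 1.84], [-2.92, 2.92]. Speed limits (rad/s): [2.57, 2.57, 3.14, 3.14, 3.14, 3.14, 3.14].

## Interface

Orientations are given as a unit quaternion [x, y, z, w].
In Python, from bench import * gives the robot as it stands.
- The arm moves only by the tool apply_moves, never from a script. Its argument "motion" is a list of rows, each a list of 6 numbers: the shift along the world's x, y, z in m, then the turn, a rotation vector about the world's x, y, z in degrees. A call has 1 to 12 rows; each row shifts and turns the commanded pose from where the row before left it; what a row does not reach is not made up. A row lasts 1/10 s, in which the tool goes at most 50 mm and 8.59 degrees, less where a joint would pass 70% of its speed; a pose out of reach is approached as far as the arm can. A call with a gripper value outside its range is refused whole. "gripper" is the opening, from -1 (shut) to 1 (fully open), set as the call begins (left out, the last holds). The fingers move at their own pace and stop on an object; "force" is the grip in N (left out, the last holds). Time passes only in rows, so rows that do not move let the fingers close. It gives the time, the measured TCP pose, the force, the opening and the grip force at its end, in the units of the state.
- observe(): the state, without advancing time (a new reading comes with each control period).
- capture(name): name is "scene" or "top" or "wrist"; returns a dict with "frame" (420x560x3 uint8, blue, green, red), "z_map" (420x560 float32, m along the optical axis (not along the pixel's ray), 0 where there is no reading), "mtx" (3x3 intrinsics, pixels), "k1" (the pictures are not rectified: a ray, as slopes to the right and down, at radius r is drawn at 1 + k1 r^2 times it, then the intrinsics apply), "pose" (4x4, takes a point from camera to world coordinates); the wrist camera has in their place "tool_from_camera" (4x4, takes a point from camera to tool coordinates, whose origin is the TCP and whose axes are the flange's). Camera axes: x right, y up, looking along -z (the intrinsics and any distortion apply to the point x, -y, -z); pixel columns grow to the right and rows downward; lengths in m; the calibration is good to about 2 mm. A picture is of the moment at which its call begins: read the wrist's pose just before it.
- sign_off(): hands the job in; it is judged then, once.
The state is a dict: "clock": time; "joints": joint angles; "joint_vel": joint speeds; "joint_efforts": joint torques, N m; "tcp_pos": TCP position; "tcp_rot": TCP orientation; "force": force on the tool from outside, world axes, zero at the start; "ft_torque": the same for the moment, N m; "opening": finger opening in m; "gripper_force": force on a finger pad.
Only numpy, scipy, OpenCV 4.12 (cv2) and the standard library are available. Lean on these libraries where they do the work, as an engineer would, in place of code of your own. Each camera call takes 0.05 s, during which the arm holds its last target. There are 200 camera calls.

## Task

Lift the longer battery pack out of the charger and stand it on the open desk to change your hold, then slide it contact end first along the rails into the label printer's battery bay and push it until it clicks home. Leave the shorter pack in the charger and do not disturb the other things on the desk.

Things in the scene. Friction and masses are not known exactly. Their poses are not given: they have to be found in the camera images.
- pack_long: longer of two mid-grey battery packs: 66 long (x) x 46 wide (y) x 36 high (z), 0.22 kg. Origin: centre of its underside, z up. Lies in a charger place, contact end to the charger's +x, flanks hidden to the top by walls: there hold it only by its end faces (66 apart) and draw it straight up. For the bay hold it by its flanks (46 apart), at its ribbed half: the contact end goes under a roof.
- pack_long_contacts (a point): middle of the pack's contact end face (pack x=+33, y=0, z=18): three dark slots, rounded upright corners; behind it a full-height groove 4 deep in each flank, pack x=+16 to +25, takes the latch. This end leads into the bay.
- pack_long_ribs (a point): middle of the pack's other end face (pack x=-33, y=0, z=18), with four dark grip ribs; push here for the last part of the slide.
- pack_short: shorter battery pack, same section and look but only 48 long, 0.16 kg; lies in the other place of the charger and stays there. Origin: centre of its underside, +x to its contact end.
- charger: black two-place drop-in charger, 92 (x) x 134 (y) x 46 high, fixed. Origin: on the desk under its middle, z up. Places at y=+33 and -33; packs lie along x, undersides at z=10. Walls beside each place, 66 long in x, reach z=46, level with the packs' tops, 1.5 clear of their flanks. Ends open: beyond x=+-33 only the base plate (top z=10) and a lip (x=35.5 to 39.5, top z=14).
- printer: white portable label printer, 170 (x) x 150 (y) x 78 high, fixed, with a black tongue toward the robot. Origin: on the desk below the middle of the mouth of its battery bay, in the face (x=0) toward the robot; +x points into the bay, z up. Inside, the bay is 49 wide, floor z=12, roof z=52, end stop x=60.5; no room for fingers beside the pack. The printer's top (z=78) begins at the face.
- bay_mouth (a point): middle of the bay's mouth on its floor: printer x=0, y=0, z=12. The floor runs out toward the robot as a tongue to x=-45 with two steel rails on it, tops at z=18, gap 48.8 from x=-22 to the mouth, flaring to about 53 at x=-43. Ends of the rails are open: the pack enters from the robot's side.
- bay_home (a point): where the pack's origin lies when home: printer x=27, y=0, z=12; the pack's x along the printer's x; the ribbed end then stands 6 out of the printer's face.
- latch_left (a joint): travel (m) of the sprung detent roller in the bay's left wall, printer x=48.5: 0 = fully out, about 0.003 while a pack pushes it aside. The pack's front corners meet the rollers about 10 mm before home; a push of 10 to 15 N takes them past, then they snap into the pack's grooves and hold it.
- latch_right (a joint): the same for the bay's right wall.
- pen_cube: bystander: white pierced pen cube with four pens, 82 x 84 x 145 high, stands loose beyond the work; origin: centre of its underside.
- keys: bystander: bunch of keys, 84 x 118 x 8, lies near the desk's robot edge; origin: centre of the underside.
Not all that is in view belongs to the job. Leave any green or pink look-alike of the pack_short alone.

How it is judged:
On the way, in this order (a step that is already met when the one before it is completed fails the run):
1. the longer pack is lifted clear above the charger's walls (z of pack_long in the frame of charger above 0.05 m), for 0.1 s.
2. the longer pack stands upright on the desk, let go (height (world z) of pack_long below 0.005 m and angle between pack_long's own z axis and vertical below 0.1 rad and contact force between the fingers and pack_long below 0.1 N and linear speed of pack_long below 0.03 m/s), for 0.1 s.
3. the pack's contact end is at least 15 mm inside the bay (x of pack_long in the frame of printer between -0.018 and 0.018 m and y of pack_long in the frame of printer between -0.006 and 0.006 m and z of pack_long in the frame of printer below 0.02 m and angle between the x axis of pack_long and the x axis of printer, either way round below 0.12 rad), for 0.1 s.
At the end, for the whole second after the job is handed in: The longer pack lies in the printer's bay on its floor, contact end first, within 2.5 mm of home along the slide, both detent rollers sprung out into its grooves (under 1.5 mm of travel), at rest and let go; the shorter pack still lies in its place in the charger (moved less than 20 mm) (x of pack_long in the frame of printer between 0.0245 and 0.0295 m and y of pack_long in the frame of printer between -0.004 and 0.004 m and z of pack_long in the frame of printer between 0.009 and 0.015 m and angle between the x axis of pack_long and the x axis of printer, either way round below 0.08 rad and value of joint each of latch_left, latch_right below 0.0015 m and linear speed of pack_long below 0.01 m/s and z of pack_short in the frame of charger below 0.014 m and distance of pack_short from where it was at the start of the episode below 0.02 m); the robot touches nothing.
It fails at once if the shorter pack is pulled out or shoved more than 20 mm (distance of pack_short from where it was at the start of the episode above 0.02 m).
It fails at once if the pen cube is shoved more than 20 mm or tipped (distance of pen_cube from where it was at the start of the episode above 0.02 m or angle between pen_cube's own z axis and vertical above 0.3 rad).
It fails at once if the keys are shoved more than 20 mm (distance of keys from where it was at the start of the episode above 0.02 m).
It also fails if it takes over 67 s, if anything falls off the work surface, if the arm or the gripper's body presses on something with over 40 N, if the wrist force passes 120 N, or if a joint passes its speed limit or range.

## Working session

There is one attempt and no reset: what is moved stays moved. The work goes in short steps, Python scripts to look and compute and a tool call to move; the robot and the scene stay as the last step left them, time stands still between calls to the robot, and variables do not carry over. Pictures are saved under pics/ and viewed, at most 10 in all, crops included, and the job is handed in when it is done.

Besides the shell and the picture viewer there is one more tool, called after "Emit:" as name(argument=value, ...) on one line, values as JSON. apply_moves: Moves the arm, as the interface text tells. Its arguments: {"type":"object","properties":{"motion":{"type":"array","items":{"type":"array","items":{"type":"number"}}},"gripper":{"type":"number"},"force":{"type":"number"}},"required":["motion"]}

```bash
mkdir -p pics; ls; cat > h.py <<'E'
from bench import *
import numpy as np, cv2
from scipy.spatial.transform import Rotation as R
def world(c, pose=None):
    """per-pixel world points"""
    z=c["z_map"]; K=np.array(c["mtx"]); h,w=z.shape
    u,v=np.meshgrid(np.arange(w),np.arange(h))
    p=np.stack([u,v],-1).reshape(-1,1,2).astype(np.float64)
    s=cv2.undistortPoints(p,K,np.array([c["k1"],0,0,0,0.])).reshape(h,w,2)
    P=np.stack([s[...,0]*z,-s[...,1]*z,-z],-1)
    T=np.array(c["pose"]) if pose is None else pose
    W=P@T[:3,:3].T+T[:3,3]
    W[z==0]=np.nan
    return W
def tcp():
    o=observe(); T=np.eye(4); T[:3,:3]=R.from_quat(o["tcp_rot"]).as_matrix(); T[:3,3]=o["tcp_pos"]; return T
E
python3 - <<'E'
from h import *
o=observe(); print(o)
for n in("scene","top"):
    c=capture(n); cv2.imwrite(f"pics/{n}0.png",c["frame"]); np.savez(f"{n}0.npz",**c); print(n,c["mtx"],c["k1"],c["pose"])
E
```

```text
pics
{'clock': 0.0, 'joints': array([ 1.13497914,  0.4683626 , -0.01160344,  1.6036407 ,  0.0060021 ,
        1.07136499, -0.0563035 ]), 'joint_vel': array([-0.00011221,  0.00124357,  0.00107839,  0.00050862,  0.00139347,
        0.00053987,  0.00018525]), 'joint_efforts': array([ 2.47389908e-04, -5.20570636e+01, -1.21771975e-02, -2.43746692e+01,
       -5.65856765e-02,  1.73137273e-02,  1.86434181e-04]), 'tcp_pos': array([ 0.24852648, -0.59998014,  0.21364272]), 'tcp_rot': array([ 9.80779807e-01,  1.95115894e-01, -2.30190604e-04, -8.39618172e-04]), 'force': array([-0.22109181,  0.10964959,  0.15823421]), 'ft_torque': array([ 0.00975724, -0.00542988,  0.0362465 ]), 'gripper_force': 0.0, 'opening': 0.0918949602731092}
scene [[542.02291793   0.         283.75139932]
 [  0.         542.02291793 203.97470158]
 [  0.           0.           1.        ]] 0.046001434559524 [[ 0.66292159  0.36297289 -0.65481726 -0.61077429]
 [-0.74848549  0.30092209 -0.59094447 -1.06619474]
 [-0.01744785  0.88187107  0.47116769  0.89620689]
 [ 0.          0.          0.          1.        ]]
top [[497.73054294   0.         284.6691613 ]
 [  0.         497.73054294 216.65931246]
 [  0.           0.           1.        ]] -0.13645728995345316 [[ 0.02434765  0.99475846 -0.09931163  0.39666508]
 [-0.99942771  0.02188701 -0.0257918  -0.05716869]
 [-0.02348298  0.09988277  0.99472206  1.29907441]
 [ 0.          0.          0.          1.        ]]
```

View pics/top0.png

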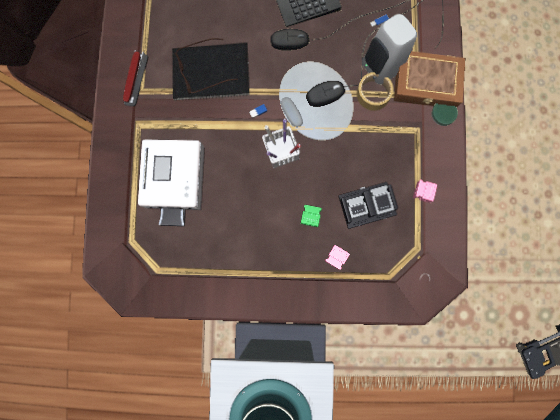

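View pics/scene0.png

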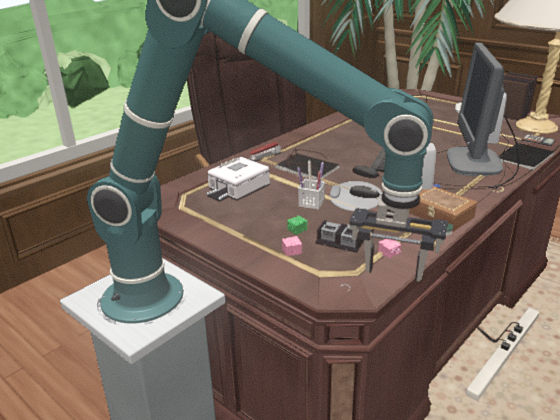

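The top view shows the printer at (170,175) with its tongue at (172,215), the charger at (369,204), and the pen cube at (281,146). There are green and pink look-alikes at (311,215), (338,257) and (426,190). The scene view agrees, with the gripper out to the right.

```bash
python3 - <<'E'
from h import *
c=dict(np.load("top0.npz")); W=world(c)
def obj(name,u0,u1,v0,v1,zlo,zhi):
    w=W[v0:v1,u0:u1].reshape(-1,3); m=(w[:,2]>zlo)&(w[:,2]<zhi); q=w[m]
    r=cv2.minAreaRect(q[:,:2].astype(np.float32)); print(name,m.sum(),"c",np.round(r[0],4),"size",np.round(r[1],4),"ang",round(r[2],1),"z",np.round(np.percentile(q[:,2],[5,50,95]),4))
print("desk",W[240:250,200:280,2].mean())
obj("charger all",335,405,175,232,.006,.08)
obj("charger top",335,405,175,232,.036,.08)
obj("printer top",130,210,130,212,.06,.1)
obj("tongue",150,192,208,230,.004,.05)
obj("pen",258,305,120,170,.02,.2)
obj("green",298,325,200,230,.01,.08)
obj("keys?",415,440,265,290,-.02,.03)
im=c["frame"]
a=cv2.resize(im[175:235,330:410],(800,600),interpolation=cv2.INTER_CUBIC)
b=cv2.resize(im[130:235,130:210],(457,600),interpolation=cv2.INTER_CUBIC)
cv2.imwrite("pics/crop.png",np.hstack([cv2.resize(a,(450,337)),cv2.resize(b,(257,337))]))
E
```

```text
desk nan
charger all 1848 c [ 0.5669 -0.2471] size [0.1425 0.1706] ang 1.1 z [0.0077 0.0437 0.0493]
charger top 1201 c [ 0.5615 -0.2384] size [0.0674 0.1338] ang 17.3 z [0.0409 0.0457 0.0498]
printer top 3935 c [0.6265 0.2718] size [0.1548 0.173 ] ang 89.5 z [0.0728 0.0778 0.082 ]
tongue 490 c [0.5142 0.2762] size [0.0557 0.1148] ang 0.5 z [0.0059 0.0123 0.0201]
pen 623 c [ 0.7205 -0.0191] size [0.1027 0.1146] ang 20.3 z [0.0234 0.0683 0.1376]
green 339 c [ 0.5286 -0.0907] size [0.0457 0.0486] ang 79.6 z [0.03   0.0357 0.04  ]
keys? 622 c [ 0.3763 -0.3983] size [0.0625 0.0665] ang 0.9 z [-0.      0.0041  0.0083]
```

View pics/crop.png

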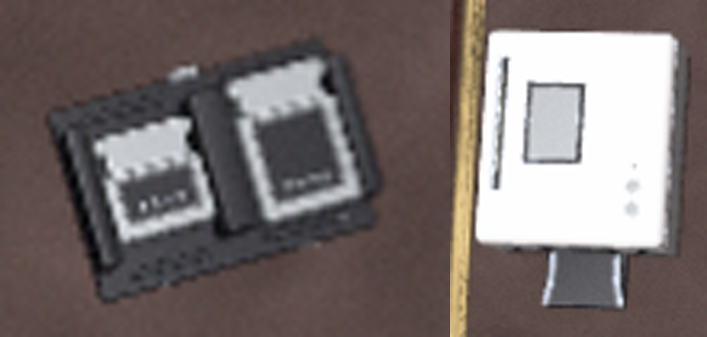

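The long pack is in the right-hand place (-y), with its contacts pointing up in the image. The charger is yawed about +17°, and the printer is nearly square to the world axes.

Emit:
apply_moves(motion=[[0.026,0.0275,0.003,0,0,7.05],[0.026,0.0275,0.003,0,0,7.05],[0.026,0.0275,0.003,0,0,7.05],[0.026,0.0275,0.003,0,0,7.05],[0.026,0.0275,0.003,0,0,7.05],[0.026,0.0275,0.003,0,0,7.05],[0.026,0.0275,0.003,0,0,7.05],[0.026,0.0275,0.003,0,0,7.05],[0.026,0.0275,0.003,0,0,7.05],[0.026,0.0275,0.003,0,0,7.05],[0.026,0.0275,0.003,0,0,7.05],[0.026,0.0275,0.003,0,0,7.05]], gripper=1)

```text
clock: 1.3
tcp_pos: [0.5614, -0.2693, 0.2504]
tcp_rot: [0.592, 0.806, -0.0, -0.0]
force: [0.1, 0.1, 0.2]
opening: 0.0919
gripper_force: 0.0
```

```bash
python3 - <<'E'
from h import *
T=tcp(); print(np.round(T,4)); o=observe(); print(o["joints"],o["joint_vel"],o["force"])
c=capture("wrist"); print(c["tool_from_camera"],c["mtx"],c["k1"])
c["pose"]=T@c["tool_from_camera"]; np.savez("w1.npz",**c); cv2.imwrite("pics/w1.png",c["frame"])
W=world(c); print(np.nanpercentile(W[...,2],[5,30,50,70,90]), W[210,280], W[50,280],W[400,280],W[210,50])
E
```

```text
[[-2.987e-01  9.543e-01 -5.000e-04  5.614e-01]
 [ 9.543e-01  2.987e-01  1.000e-04 -2.693e-01]
 [ 3.000e-04 -5.000e-04 -1.000e+00  2.504e-01]
 [ 0.000e+00  0.000e+00  0.000e+00  1.000e+00]]
[ 0.72489312  0.4346045  -0.44616023  1.61250323  0.20128777  1.14085751
  0.53392382] [-0.39890011  0.21943704 -0.31682334 -0.31946141  0.21124144  0.17919525
  0.50362682] [0.11398757 0.11933599 0.18648386]
[[ 9.57053233e-04  9.60913941e-01  2.76845593e-01  7.88028649e-02]
 [ 9.99999534e-01 -9.53814239e-04 -1.46360966e-04  6.19390079e-04]
 [ 1.23418977e-04  2.76845605e-01 -9.60914406e-01 -1.69882982e-01]
 [ 0.00000000e+00  0.00000000e+00  0.00000000e+00  1.00000000e+00]] [[311.68392707   0.         277.14353518]
 [  0.         311.68392707 208.46892652]
 [  0.           0.           1.        ]] -0.051964643695409124
[-7.78660847e-01  2.97694840e-04  3.71834134e-03  4.42122638e-02
  3.60318647e-01] [ 0.57453976 -0.29750668  0.04647965] [ 0.51670834 -0.11356762  0.0005829 ] [ 0.55744101 -0.25215664  0.36551069] [-0.2511365  -0.81023988 -0.77716266]
```

View pics/w1.png

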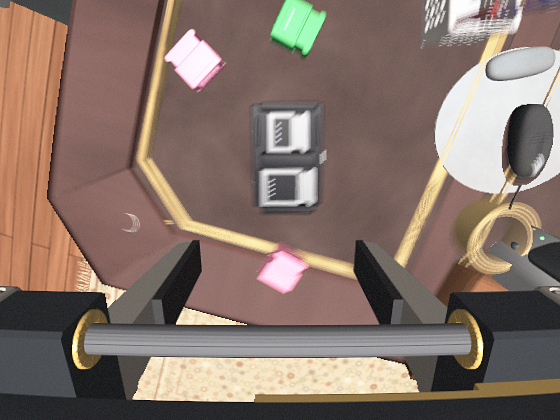

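The arm was still settling in that picture. The charger is at (287,157), with the long pack at (287,188) between the fingers and the pink look-alike beyond at (283,270). I'll measure again now that it is at rest.

```bash
python3 - <<'E'
from h import *
T=tcp(); print(np.round(T[:3,3],4), observe()["joint_vel"].round(3))
c=capture("wrist"); c["pose"]=T@c["tool_from_camera"]; np.savez("w2.npz",**c)
T=tcp(); print(np.round(T[:3,3],4))
W=world(c); g=c["frame"].astype(int)
sub=np.zeros(W.shape[:2],bool); sub[95:222,240:335]=1
top=sub&(W[...,2]>.036)&(W[...,2]<.056)
def rect(m,n):
    k=cv2.morphologyEx(m.astype(np.uint8),cv2.MORPH_OPEN,np.ones((3,3)))>0
    r=cv2.minAreaRect(W[k][:,:2].astype(np.float32)); print(n,k.sum(),np.round(r[0],4),np.round(r[1],4),round(r[2],2),"z",np.median(W[k][:,2]).round(4)); return k
rect(top,"tops"); rect(sub&(W[...,2]>.005)&(W[...,2]<.056),"all")
gr=g.mean(-1); light=top&(gr>95)
n,l,s,ce=cv2.connectedComponentsWithStats(cv2.morphologyEx(light.astype(np.uint8),cv2.MORPH_CLOSE,np.ones((3,3))))
for i in range(1,n):
    if s[i,4]>150: print(s[i]); rect(l==i,"pack%d"%i)
print("desk", np.nanmedian(W[60:95,340:400,2]))
# printer from top
c=dict(np.load("top0.npz")); W=world(c)
sub=np.zeros(W.shape[:2],bool); sub[125:212,125:212]=1
rect(sub&(W[...,2]>.068)&(W[...,2]<.09),"printer top")
sub[:]=0; sub[205:230,150:195]=1
rect(sub&(W[...,2]>.007)&(W[...,2]<.03),"tongue")
E
```

```text
[ 0.5662 -0.2621  0.2511] [ 0.015 -0.029  0.006  0.047 -0.044 -0.013 -0.094]
[ 0.5644 -0.2643  0.2508]
tops 5164 [ 0.5627 -0.2389] [0.0661 0.1332] 17.31 z 0.0458
all 7427 [ 0.5638 -0.2385] [0.0946 0.1329] 17.87 z 0.0452
[253 110  55   7 249]
pack1 246 [ 0.5435 -0.1785] [0.0615 0.005 ] 17.22 z nan
[ 254  119   52   49 1795]
pack2 1767 [ 0.557  -0.2109] [0.0546 0.056 ] 17.47 z nan
[ 252  174   54   42 1201]
pack3 1153 [ 0.5726 -0.2717] [0.0661 0.0501] 15.55 z nan
desk 0.00010060202455086653
printer top 3888 [0.6261 0.272 ] [0.1541 0.1725] 89.64 z 0.0778
tongue 438 [0.5205 0.2729] [0.0482 0.0673] 0.86 z 0.0126
```

Emit:
apply_moves(motion=[[0.0125,0,-0.04,0,0,0.3],[0,0,-0.04,0,0,0],[0,0,-0.04,0,0,0],[0,0,-0.02,0,0,0],[0,0,0,0,0,0],[0,0,0,0,0,0],[0,0,0,0,0,0],[0,0,0,0,0,0]])

```text
clock: 2.2
tcp_pos: [0.5742, -0.2711, 0.1124]
tcp_rot: [0.592, 0.806, 0.0, 0.002]
force: [-0.0, 0.2, -0.5]
opening: 0.0918
gripper_force: 0.0
```

```bash
python3 - <<'E'
from h import *
T=tcp(); print(np.round(T,4), observe()["joint_vel"].round(3))
c=capture("wrist"); c["pose"]=T@c["tool_from_camera"]; np.savez("w3.npz",**c); cv2.imwrite("pics/w3.png",c["frame"])
W=world(c)
k=(W[...,2]>.036)&(W[...,2]<.056)&(np.hypot(W[...,0]-.563,W[...,1]+.239)<.09)
k=cv2.morphologyEx(k.astype(np.uint8),cv2.MORPH_OPEN,np.ones((3,3)))>0
r=cv2.minAreaRect(W[k][:,:2].astype(np.float32)); print(r,np.median(W[k][:,2]),k.sum())
E
```

```text
[[-0.2987  0.9544  0.0027  0.5742]
 [ 0.9544  0.2987 -0.0015 -0.2711]
 [-0.0022  0.0021 -1.      0.1124]
 [ 0.      0.      0.      1.    ]] [-0.003  0.002  0.002  0.004 -0.001 -0.001  0.001]
((0.5621381998062134, -0.23869159817695618), (0.06691492348909378, 0.13346977531909943), 17.26645278930664) 0.04577236368077642 12687
```

View pics/w3.png

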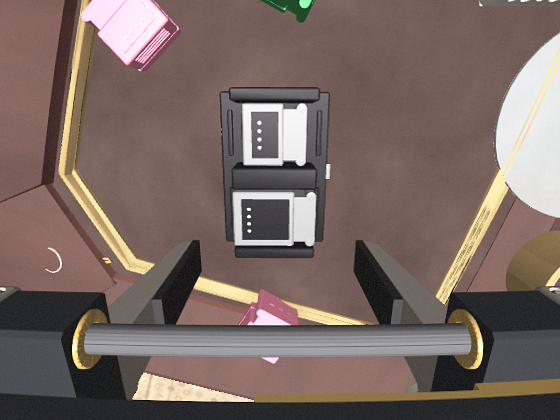

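The long pack is at (275,218), lined up between the fingers with its contact end to the right. Going down.

Emit:
apply_moves(motion=[[-0.002,0.001,-0.02,0,0,0],[0,0,-0.02,0,0,0],[0,0,-0.02,0,0,0],[0,0,-0.015,0,0,0],[0,0,-0.01,0,0,0],[0,0,-0.008,0,0,0],[0,0,0,0,0,0],[0,0,0,0,0,0],[0,0,0,0,0,0]])

```text
clock: 3.15
tcp_pos: [0.5719, -0.2697, 0.0184]
tcp_rot: [0.592, 0.806, 0.0, 0.001]
force: [0.6, 0.3, 0.3]
opening: 0.0919
gripper_force: 0.0
```

Emit:
apply_moves(motion=[[0,0,0,0,0,0],[0,0,0,0,0,0],[0,0,0,0,0,0],[0,0,0,0,0,0],[0,0,0,0,0,0],[0,0,0,0,0,0],[0,0,0,0,0,0],[0,0,0,0,0,0]], gripper=-1, force=25)

```text
clock: 3.95
tcp_pos: [0.5714, -0.2696, 0.0178]
tcp_rot: [0.592, 0.806, -0.0, 0.0]
force: [-0.8, -0.3, 3.6]
opening: 0.0659
gripper_force: 25.0
```

Emit:
apply_moves(motion=[[0,0,0.01,0,0,0],[0,0,0.015,0,0,0],[0,0,0.02,0,0,0],[0,0,0.02,0,0,0],[0,0,0.02,0,0,0],[0,0,0.015,0,0,0],[0,0,0,0,0,0],[0,0,0,0,0,0],[0,0,0,0,0,0]])

```text
clock: 4.85
tcp_pos: [0.5705, -0.2693, 0.1165]
tcp_rot: [0.592, 0.806, -0.0, -0.001]
force: [0.2, -1.1, -2.3]
opening: 0.0657
gripper_force: 25.0
```

Emit:
apply_moves(motion=[[-0.002,0.01,0,0,0,-1],[-0.004,0.025,0,0,0,-1.5],[-0.005,0.035,0,0,0,-1.7],[-0.005,0.035,0,0,0,-1.7],[-0.005,0.035,0,0,0,-1.7],[-0.005,0.035,0,0,0,-1.7],[-0.005,0.035,0,0,0,-1.7],[-0.005,0.035,0,0,0,-1.7],[-0.005,0.035,0,0,0,-1.7],[-0.005,0.035,0,0,0,-1.7],[-0.004,0.025,0,0,0,-1.5],[-0.001,0.01,0,0,0,-0.5]])

```text
clock: 6.05
tcp_pos: [0.5187, 0.0842, 0.1172]
tcp_rot: [0.71, 0.704, -0.0, -0.001]
force: [0.9, 0.2, -1.3]
opening: 0.0655
gripper_force: 25.0
```

Emit:
apply_moves(motion=[[0,0,0,0,0,0],[0,0,0,0,0,0],[0,0,0,0,0,0],[0,0,0,0,0,0]])

```text
clock: 6.45
tcp_pos: [0.5205, 0.0789, 0.1174]
tcp_rot: [0.712, 0.702, -0.0, 0.0]
force: [1.5, 0.6, -1.5]
opening: 0.0661
gripper_force: 25.0
```

```bash
python3 - <<'E'
from h import *
T=tcp(); print(np.round(T,4), observe()["joint_vel"].round(3),observe()["joints"].round(2))
c=capture("wrist"); c["pose"]=T@c["tool_from_camera"]; np.savez("w4.npz",**c); cv2.imwrite("pics/w4.png",c["frame"])
c=capture("top"); np.savez("top1.npz",**c)
cv2.imwrite("pics/w4t.png",np.hstack([cv2.resize(dict(np.load("w4.npz"))["frame"],(400,300)),cv2.resize(c["frame"],(400,300))]))
E
```

```text
[[ 1.470e-02  9.999e-01 -2.000e-04  5.205e-01]
 [ 9.999e-01 -1.470e-02 -5.000e-04  7.890e-02]
 [-5.000e-04 -2.000e-04 -1.000e+00  1.174e-01]
 [ 0.000e+00  0.000e+00  0.000e+00  1.000e+00]] [-0.004 -0.001 -0.007  0.     0.     0.001 -0.002] [ 0.13  0.43 -0.42  1.96  0.24  0.8  -0.44]
```

View pics/w4t.png

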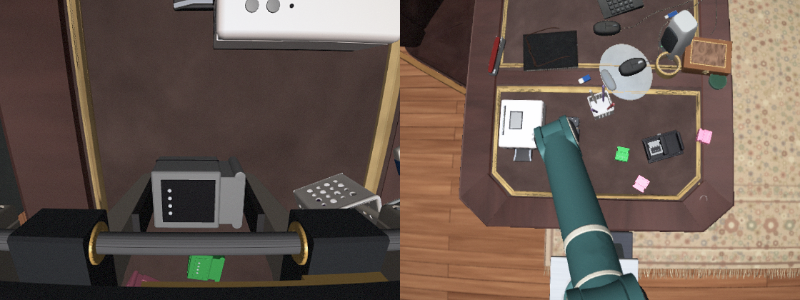

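The pack is held by its end faces, contacts toward +x, at (185,200) in the wrist half. The desk below is clear and the short pack is still in the charger. I'll set it down here.

Emit:
apply_moves(motion=[[0,0,-0.02,0,0,0],[0,0,-0.025,0,0,0],[0,0,-0.025,0,0,0],[0,0,-0.017,0,0,0],[0,0,-0.01,0,0,0],[0,0,-0.006,0,0,0],[0,0,-0.003,0,0,0],[0,0,-0.001,0,0,0],[0,0,0,0,0,0],[0,0,0,0,0,0],[0,0,0,0,0,0]])

```text
clock: 7.65
tcp_pos: [0.5206, 0.0805, 0.0111]
tcp_rot: [0.711, 0.703, 0.0, 0.0]
force: [0.4, 0.5, -2.9]
opening: 0.0654
gripper_force: 25.0
```

Emit:
apply_moves(motion=[[0,0,-0.001,0,0,0],[0,0,-0.001,0,0,0],[0,0,-0.001,0,0,0],[0,0,0,0,0,0],[0,0,0,0,0,0]])

```text
clock: 8.15
tcp_pos: [0.5203, 0.0805, 0.0078]
tcp_rot: [0.711, 0.703, -0.0, 0.0]
force: [-0.9, -0.3, 1.6]
opening: 0.0658
gripper_force: 25.0
```

Emit:
apply_moves(motion=[[0,0,0,0,0,0],[0,0,0,0,0,0],[0,0,0,0,0,0],[0,0,0,0,0,0],[0,0,0,0,0,0],[0,0,0.02,0,0,0],[0,0,0.03,0,0,0],[0,0,0.03,0,0,0],[0,0,0.03,0,0,0]], gripper=1)

```text
clock: 9.05
tcp_pos: [0.52, 0.0805, 0.1186]
tcp_rot: [0.711, 0.703, -0.0, -0.0]
force: [0.0, -0.3, 0.2]
opening: 0.0922
gripper_force: 0.0
```

Emit:
apply_moves(motion=[[-0.002,0,0.005,0,0,7.6],[-0.002,0,0.005,0,0,7.6],[-0.002,0,0.005,0,0,7.6],[-0.002,0,0.005,0,0,7.6],[-0.002,0,0.005,0,0,7.6],[-0.002,0,0.005,0,0,7.6],[-0.002,0,0.005,0,0,7.6],[-0.002,0,0.005,0,0,7.6],[-0.002,0,0.005,0,0,7.6],[-0.002,0,0.005,0,0,7.6],[0,0,0,0,0,7.6],[0,0,0,0,0,7.2]])

```text
clock: 10.25
tcp_pos: [0.5003, 0.0804, 0.1678]
tcp_rot: [-0.003, 1.0, -0.0, 0.0]
force: [-0.5, -1.0, -0.1]
opening: 0.0917
gripper_force: 0.0
```

Emit:
apply_moves(motion=[[0,0,0,0,0,0],[0,0,0,0,0,0],[0,0,0,0,0,0],[0,0,0,0,0,0],[0,0,0,0,0,0]])

```text
clock: 10.75
tcp_pos: [0.5002, 0.0806, 0.1676]
tcp_rot: [-0.001, 1.0, -0.0, 0.0]
force: [-0.0, -0.1, 0.3]
opening: 0.092
gripper_force: 0.0
```

```bash
python3 - <<'E'
from h import *
T=tcp(); print(np.round(T,4), observe()["joint_vel"].round(3),observe()["joints"].round(2))
c=capture("wrist"); c["pose"]=T@c["tool_from_camera"]; np.savez("w5.npz",**c); cv2.imwrite("pics/w5.png",c["frame"])
W=world(c)
k=(W[...,2]>.028)&(W[...,2]<.042)&(np.hypot(W[...,0]-.52,W[...,1]-.08)<.06)
k=cv2.morphologyEx(k.astype(np.uint8),cv2.MORPH_OPEN,np.ones((3,3)))>0
print(cv2.minAreaRect(W[k][:,:2].astype(np.float32)),np.median(W[k][:,2]),k.sum())
E
```

```text
[[-1.000e+00 -1.200e-03  1.000e-04  5.002e-01]
 [-1.200e-03  1.000e+00 -1.000e-04  8.060e-02]
 [-1.000e-04 -1.000e-04 -1.000e+00  1.676e-01]
 [ 0.000e+00  0.000e+00  0.000e+00  1.000e+00]] [ 0.001  0.001 -0.003  0.001  0.001  0.     0.004] [ 0.45  0.42 -0.82  1.95  0.38  0.93  1.01]
((0.5198311805725098, 0.08027240633964539), (0.04563238471746445, 0.06614599376916885), 89.10704803466797) 0.035925171617129825 2748
```

View pics/w5.png

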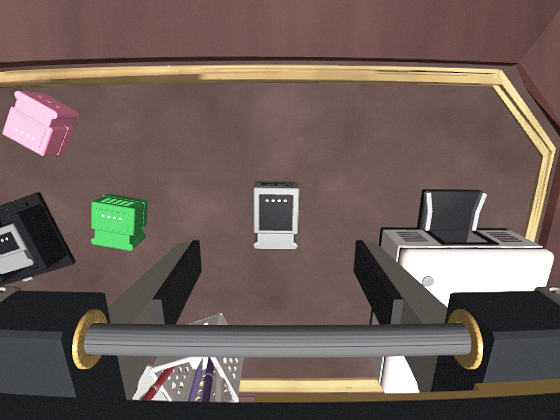

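The pack stands on the desk at (276,215), measured 45.6 x 66.1 mm with its top at 36 mm, which matches the given sizes. The printer's tongue and rails are at (450,210). I'll take a close look at the bay before regrasping.

Emit:
apply_moves(motion=[[-0.01,0.03,0.005,0,0,0],[-0.01,0.04,0.005,0,0,0],[-0.01,0.04,0.005,0,0,0],[-0.01,0.04,0,0,0,0],[-0.01,0.04,0,0,0,0],[0,0,0,0,0,0],[0,0,0,0,0,0],[0,0,0,0,0,0],[0,0,0,0,0,0],[0,0,0,0,0,0]])

```text
clock: 11.8
tcp_pos: [0.4509, 0.2691, 0.1825]
tcp_rot: [0.0, 1.0, -0.0, 0.0]
force: [-0.1, 0.0, 0.4]
opening: 0.0918
gripper_force: 0.0
```

```bash
python3 - <<'E'
from h import *
T=tcp(); print(np.round(T,4), observe()["joint_vel"].round(3),observe()["joints"].round(2))
c=capture("wrist"); c["pose"]=T@c["tool_from_camera"]; np.savez("w6.npz",**c); cv2.imwrite("pics/w6.png",c["frame"])
W=world(c)
x,y,z=W[...,0],W[...,1],W[...,2]
# top edge (face line): smallest x at z~78 per y bin
m=(z>.072)&(z<.084)&(y>.19)&(y<.35)&(x>.4)&(x<.7)
ys=np.arange(.195,.35,.005); e=[(b+.0025,np.percentile(x[m&(y>=b)&(y<b+.005)],1)) for b in ys if (m&(y>=b)&(y<b+.005)).sum()>20]
e=np.array(e); print("face",np.round(e,4).tolist()); p=np.polyfit(e[:,0],e[:,1],1); print(p,"yaw",np.degrees(np.arctan(-p[0])))
# tongue/rails
for xs in np.arange(.49,.56,.005):
    s=(x>xs)&(x<xs+.005)&(y>.22)&(y<.33)&(z>.004)&(z<.03)
    r=s&(z>.0155)
    if s.sum()>20: print(round(xs+.0025,4),"tongue",np.round([y[s].min(),y[s].max()],4),"rail",np.round(np.sort(y[r])[[0,-1]],4) if r.sum() else 0, "inner", [np.round(y[r&(y<.27)].max(),4) if (r&(y<.27)).any() else 0, np.round(y[r&(y>.27)].min(),4) if (r&(y>.27)).any() else 0],"z floor",np.median(z[s&(abs(y-.272)<.015)]).round(4))
E
```

```text
[[-1.000e+00  7.000e-04  1.000e-04  4.509e-01]
 [ 7.000e-04  1.000e+00 -5.000e-04  2.691e-01]
 [-1.000e-04 -5.000e-04 -1.000e+00  1.825e-01]
 [ 0.000e+00  0.000e+00  0.000e+00  1.000e+00]] [-0.004  0.001 -0.005  0.    -0.001 -0.001 -0.001] [ 0.08  0.44 -0.85  1.9   0.4   0.98  0.62]
face [[0.1975, 0.544], [0.2025, 0.5403], [0.2075, 0.5398], [0.2125, 0.5405], [0.2175, 0.5404], [0.2225, 0.5406], [0.2275, 0.5405], [0.2325, 0.5401], [0.2375, 0.5405], [0.2425, 0.5404], [0.2475, 0.5404], [0.2525, 0.5407], [0.2575, 0.5408], [0.2625, 0.5409], [0.2675, 0.5406], [0.2725, 0.5408], [0.2775, 0.5408], [0.2825, 0.5402], [0.2875, 0.5411], [0.2925, 0.541], [0.2975, 0.5412], [0.3025, 0.5414], [0.3075, 0.5414], [0.3125, 0.5412], [0.3175, 0.541], [0.3225, 0.5414], [0.3275, 0.541], [0.3325, 0.5411], [0.3375, 0.5403], [0.3425, 0.5413], [0.3475, 0.5423]]
[0.0039445 0.5398275] yaw -0.22600199734576346
0.4975 tongue [0.241  0.3078] rail [0.241  0.3075] inner [np.float64(0.2457), np.float64(0.3029)] z floor 0.011
0.5025 tongue [0.2422 0.3076] rail [0.2422 0.3076] inner [np.float64(0.2467), np.float64(0.3018)]
[... 622 characters left out ...]
  0.3026] inner [np.float64(0.2497), np.float64(0.299)] z floor 0.0118
0.5375 tongue [0.2212 0.3071] rail [0.2212 0.3037] inner [np.float64(0.2496), np.float64(0.2986)] z floor 0.0116
0.5425 tongue [0.22   0.3299] rail [0.22   0.3299] inner [np.float64(0.2495), np.float64(0.2985)] z floor 0.0118
0.5475 tongue [0.2495 0.2987] rail [0.2495 0.2987] inner [np.float64(0.2496), np.float64(0.2986)] z floor 0.0118
0.5525 tongue [0.2493 0.2986] rail [0.2493 0.2985] inner [np.float64(0.2495), np.float64(0.2984)] z floor 0.0117
0.5575 tongue [0.2494 0.2985] rail [0.2494 0.2985] inner [np.float64(0.2495), np.float64(0.2985)] z floor 0.0118
0.5625 tongue [0.2502 0.2978] rail 0 inner [0, 0] z floor 0.0118
```

View pics/w6.png

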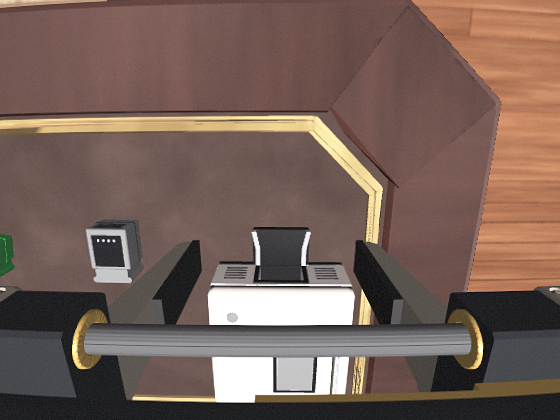

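The bay is clear. The rails and tongue are at (281,250), centreline y≈0.274, face x≈0.5405, floor z≈0.012, yaw about -0.2°. The pack is at (113,247). Going back to grip the pack by its flanks.

Emit:
apply_moves(motion=[[0.01,-0.035,0,0,0,0],[0.01,-0.04,0,0,0,0],[0.01,-0.04,0,0,0,0],[0.01,-0.04,0,0,0,0],[0.009,-0.034,-0.02,0,0,-0.9],[0,0,-0.04,0,0,0],[0,0,-0.04,0,0,0],[0,0,-0.03,0,0,0],[0,0,0,0,0,0],[0,0,0,0,0,0],[0,0,0,0,0,0]])

```text
clock: 12.95
tcp_pos: [0.5006, 0.0819, 0.0543]
tcp_rot: [0.007, 1.0, 0.0, 0.001]
force: [-0.1, -0.8, -0.2]
opening: 0.0914
gripper_force: 0.0
```

Emit:
apply_moves(motion=[[-0.0005,-0.001,-0.015,0,0,0],[0,0,-0.015,0,0,0],[0,0,-0.01,0,0,0],[0,0,-0.004,0,0,0],[0,0,0,0,0,0],[0,0,0,0,0,0],[0,0,0,0,0,0],[0,0,0,0,0,0]])

```text
clock: 13.75
tcp_pos: [0.4991, 0.0805, 0.009]
tcp_rot: [0.007, 1.0, 0.0, 0.0]
force: [0.1, 0.1, -0.5]
opening: 0.0918
gripper_force: 0.0
```

Emit:
apply_moves(motion=[[0,0,0.0015,0,0,0],[0,0,0,0,0,0],[0,0,0,0,0,0],[0,0,0,0,0,0],[0,0,0,0,0,0],[0,0,0,0,0,0],[0,0,0,0,0,0],[0,0,0,0,0,0],[0,0,0,0,0,0],[0,0,0,0,0,0]], gripper=-1, force=25)

```text
clock: 14.75
tcp_pos: [0.4987, 0.0803, 0.01]
tcp_rot: [0.007, 1.0, -0.0, -0.0]
force: [-0.1, -0.1, -0.0]
opening: 0.0456
gripper_force: 24.9
```

Emit:
apply_moves(motion=[[0,0,0.01,0,0,0],[0,0,0.015,0,0,0],[-0.01,0,0.015,0,0,0],[-0.02,0,0.01,0,0,0],[-0.02,0.01,0,0,0,0],[-0.02,0.02,0,0,0,0],[-0.02,0.03,0,0,0,0],[0,0.035,0,0,0,0.3],[0,0.035,0,0,0,0.3],[0,0.035,0,0,0,0.3],[0,0.02,0,0,0,0],[0,0.008,0,0,0,0]])

```text
clock: 15.95
tcp_pos: [0.4086, 0.2764, 0.0614]
tcp_rot: [-0.002, 1.0, 0.001, 0.001]
force: [0.0, 0.4, -2.7]
opening: 0.0462
gripper_force: 24.9
```

Emit:
apply_moves(motion=[[0,0,0,0,0,0],[0,0,0,0,0,0],[0,0,0,0,0,0],[0,0,0,0,0,0]])

```text
clock: 16.35
tcp_pos: [0.4091, 0.2722, 0.0601]
tcp_rot: [0.0, 1.0, -0.0, 0.0]
force: [0.7, -0.6, -1.7]
opening: 0.046
gripper_force: 24.9
```

```bash
python3 - <<'E'
from h import *
T=tcp(); print(np.round(T,4))
c=capture("wrist"); c["pose"]=T@c["tool_from_camera"]; np.savez("w7.npz",**c); cv2.imwrite("pics/w7.png",c["frame"])
W=world(c);x,y,z=W[...,0],W[...,1],W[...,2]; t=T[:3,3]
k=(abs(z-t[2]-.0255)<.006)&(np.hypot(x-t[0],y-t[1])<.07)
k=cv2.morphologyEx(k.astype(np.uint8),cv2.MORPH_OPEN,np.ones((3,3)))>0
print(cv2.minAreaRect(W[k][:,:2].astype(np.float32)),np.percentile(z[k],[5,50,95]),k.sum())
for a in np.arange(t[0]-.02,t[0]+.05,.01):
  s=k&(abs(x-a)<.004); 
  if s.sum()>10: print(round(a,3),np.round([y[s].min(),y[s].max(),z[s].mean()],4))
r=(abs(z-.018)<.0025)&(y>.235)&(y<.315)
for a in np.arange(.5,.54,.006):
  s=r&(abs(x-a)<.003)
  if (s&(y<.27)).any() and (s&(y>.28)).any(): print("rail",round(a,3),np.round([y[s&(y<.27)].max(),y[s&(y>.28)].min()],4))
E
```

```text
[[-1.000e+00  1.000e-04  0.000e+00  4.091e-01]
 [ 1.000e-04  1.000e+00 -8.000e-04  2.722e-01]
 [-0.000e+00 -8.000e-04 -1.000e+00  6.010e-02]
 [ 0.000e+00  0.000e+00  0.000e+00  1.000e+00]]
((0.430361270904541, 0.27390697598457336), (0.0676763579249382, 0.07396955043077469), 1.7533575296401978) [0.08275822 0.08601012 0.0874147 ] 7193
0.399 [0.236  0.31   0.0849]
0.409 [0.25   0.2961 0.0863]
0.419 [0.2499 0.2958 0.0862]
0.429 [0.2501 0.2954 0.0861]
0.439 [0.2497 0.2956 0.086 ]
0.459 [0.2512 0.294  0.0859]
rail 0.524 [0.2486 0.2981]
rail 0.53 [0.2494 0.2981]
rail 0.536 [0.2492 0.2982]
```

View pics/w7.png

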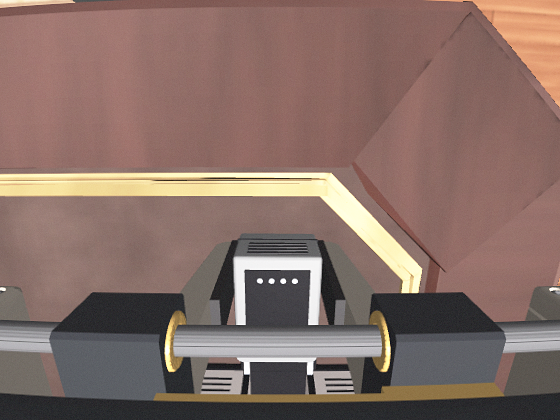

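The pack is held by its flanks with the ribbed end toward the robot, at (278,285), square to the bay. It needs to go about 1 mm further in +y. Next I lower it onto the tongue between the flared rails.

Emit:
apply_moves(motion=[[0.012,0.001,-0.005,0,0,0],[0.018,0,-0.005,0,0,0],[0.01,0,-0.005,0,0,0],[0.005,0,-0.005,0,0,0],[0,0,-0.005,0,0,0],[0,0,-0.005,0,0,0],[0,0,-0.003,0,0,0],[0,0,0,0,0,0],[0,0,0,0,0,0],[0,0,0,0,0,0]])

```text
clock: 17.4
tcp_pos: [0.4538, 0.2747, 0.0274]
tcp_rot: [-0.001, 1.0, 0.0, 0.0]
force: [0.7, 0.3, -2.0]
opening: 0.0458
gripper_force: 24.9
```

Emit:
apply_moves(motion=[[0,-0.001,-0.002,0,0,0],[0,0,-0.0015,0,0,0],[0,0,-0.001,0,0,0],[0,0,0,0,0,0],[0,0,0,0,0,0],[0,0,0,0,0,0]])

```text
clock: 18.0
tcp_pos: [0.4538, 0.2735, 0.0226]
tcp_rot: [-0.001, 1.0, 0.0, 0.0]
force: [0.2, 0.2, -1.4]
opening: 0.0457
gripper_force: 24.9
```

Emit:
apply_moves(motion=[[0.008,-0.0002,0,0,0,0],[0.008,0,0,0,0,0],[0.008,0,0,0,0,0],[0.008,0,0,0,0,0],[0.006,0,0,0,0,0],[0,0,0,0,0,0],[0,0,0,0,0,0]])

```text
clock: 18.7
tcp_pos: [0.4916, 0.2733, 0.0225]
tcp_rot: [-0.001, 1.0, 0.0, -0.0]
force: [0.1, 0.3, -1.8]
opening: 0.0455
gripper_force: 24.9
```

No contact force so far, with the front now at the mouth. Continuing.

Emit:
apply_moves(motion=[[0.005,0,0,0,0,0],[0.007,0,0,0,0,0],[0.007,0,0,0,0,0],[0.007,0,0,0,0,0],[0.005,0,0,0,0,0],[0,0,0,0,0,0],[0,0,0,0,0,0],[0,0,0,0,0,0]])

```text
clock: 19.5
tcp_pos: [0.5224, 0.2733, 0.0225]
tcp_rot: [-0.001, 1.0, -0.0, -0.0]
force: [-0.7, -0.2, -1.6]
opening: 0.0459
gripper_force: 24.9
```

Emit:
apply_moves(motion=[[0,0,-0.0005,0,0,0],[0,0,0,0,0,0],[0,0,0,0,0,0],[0,0,0,0,0,0],[0,0,0,0,0,0],[0,0,0.001,0,0,0],[-0.01,0,0.001,0,0,0],[-0.02,0,0,0,0,0],[-0.02,0,0,0,0,0],[-0.01,0,0,0,0,0],[0,0,0,0,0,0]], gripper=0.8)

```text
clock: 20.6
tcp_pos: [0.4613, 0.2735, 0.0243]
tcp_rot: [-0.002, 1.0, -0.0, -0.0]
force: [0.2, 0.4, 0.3]
opening: 0.0829
gripper_force: 0.0
```

Emit:
apply_moves(motion=[[0,0,0,0,0,0],[0,0,0,0,0,0],[0,0,0,0,0,0],[0,0,0,0,0,0],[0,0,0,0,0,0],[0,0,0,0,0,0],[0,0,0,0,0,0],[0,0,0,0,0,0]], gripper=-1, force=20)

```text
clock: 21.4
tcp_pos: [0.4628, 0.2733, 0.0241]
tcp_rot: [-0.001, 1.0, 0.0, 0.0]
force: [0.4, -0.6, 0.6]
opening: 0.021
gripper_force: 0.0
```

```bash
python3 - <<'E'
from h import *
T=tcp(); print(np.round(T[:3,3],4)); o=observe(); print(o["force"],o["opening"],o["clock"])
c=capture("wrist"); c["pose"]=T@c["tool_from_camera"]; np.savez("w8.npz",**c); cv2.imwrite("pics/w8.png",c["frame"])
W=world(c);x,y,z=W[...,0],W[...,1],W[...,2]
k=(abs(z-.048)<.004)&(abs(y-.2735)<.03)&(x>.49)&(x<.56)
print(k.sum(), np.round([x[k].min(),x[k].max(),y[k].min(),y[k].max(),np.median(z[k])],4) if k.any() else 0)
E
```

```text
[0.4628 0.2733 0.0241]
[ 0.36205365 -0.61375272  0.5912494 ] 0.02104339406317747 21.4
2748 [0.5154 0.5469 0.2488 0.2987 0.0481]
```

Emit:
apply_moves(motion=[[0,0,0,0,0,0],[0,0,0,0,0,0],[0,0,0,0,0,0],[0.01,0,0,0,0,0],[0.01,0,0,0,0,0],[0.008,0,0,0,0,0],[0.004,0,0,0,0,0],[0,0,0,0,0,0],[0,0,0,0,0,0]])

```text
clock: 22.35
tcp_pos: [0.4945, 0.2732, 0.0239]
tcp_rot: [-0.001, 1.0, -0.0, -0.0]
force: [-0.4, 0.4, -0.8]
opening: 0.0005
gripper_force: 0.0
```

Emit:
apply_moves(motion=[[0.004,0,0,0,0,0],[0.004,0,0,0,0,0],[0.003,0,0,0,0,0],[0.003,0,0,0,0,0],[0,0,0,0,0,0]])

```text
clock: 22.85
tcp_pos: [0.509, 0.2733, 0.0241]
tcp_rot: [-0.001, 1.0, 0.0, 0.0]
force: [-1.0, -0.1, 1.6]
opening: 0.0002
gripper_force: 0.5
```

Emit:
apply_moves(motion=[[0.002,0,0,0,0,0],[0.002,0,0,0,0,0],[0.002,0,0,0,0,0],[0.002,0,0,0,0,0],[0,0,0,0,0,0]])

```text
clock: 23.35
tcp_pos: [0.513, 0.2739, 0.0239]
tcp_rot: [-0.002, 1.0, -0.001, -0.003]
force: [-9.0, -1.1, 5.9]
opening: 0.0003
gripper_force: 4.9
```

Emit:
apply_moves(motion=[[0.002,0,0,0,0,0],[0.002,0,0,0,0,0],[0,0,0,0,0,0]])

```text
clock: 23.65
tcp_pos: [0.5216, 0.2732, 0.0241]
tcp_rot: [-0.001, 1.0, 0.0, 0.001]
force: [0.5, -0.1, -0.7]
opening: 0.0002
gripper_force: 0.0
```

Emit:
apply_moves(motion=[[0.001,0,0,0,0,0],[0.001,0,0,0,0,0],[0,0,0,0,0,0],[0,0,0,0,0,0]])

```text
clock: 24.05
tcp_pos: [0.523, 0.2732, 0.0241]
tcp_rot: [-0.001, 1.0, 0.0, 0.0]
force: [-0.1, -0.1, 0.5]
opening: 0.0009
gripper_force: 0.0
```

Emit:
apply_moves(motion=[[0.001,0,0,0,0,0],[0.001,0,0,0,0,0],[0,0,0,0,0,0]])

```text
clock: 24.35
tcp_pos: [0.5246, 0.2733, 0.0241]
tcp_rot: [-0.001, 1.0, -0.0, -0.0]
force: [-0.9, -0.1, 1.4]
opening: 0.0004
gripper_force: 0.4
```

Emit:
apply_moves(motion=[[0.001,0,0,0,0,0],[0,0,0,0,0,0]])

```text
clock: 24.55
tcp_pos: [0.5246, 0.2733, 0.024]
tcp_rot: [-0.001, 1.0, -0.0, -0.001]
force: [-4.6, 0.1, 4.2]
opening: 0.0003
gripper_force: 2.5
```

Emit:
apply_moves(motion=[[0.002,0,0,0,0,0],[0,0,0,0,0,0],[0,0,0,0,0,0]])

```text
clock: 24.85
tcp_pos: [0.5247, 0.2733, 0.024]
tcp_rot: [-0.001, 1.0, -0.001, -0.002]
force: [-10.7, -1.7, 7.1]
opening: 0.0003
gripper_force: 4.9
```

Emit:
apply_moves(motion=[[-0.004,0,0,0,0,0],[-0.02,0,0,0,0,0],[-0.03,0,0.01,0,0,0],[-0.03,0,0.03,0,0,0],[-0.02,0,0.04,0,0,0],[0,0,0.03,0,0,0],[0,0,0,0,0,0],[0,0,0,0,0,0],[0,0,0,0,0,0],[0,0,0,0,0,0]])

```text
clock: 25.85
tcp_pos: [0.4235, 0.2728, 0.1329]
tcp_rot: [-0.001, 1.0, -0.0, -0.001]
force: [-0.1, -0.1, -0.2]
opening: 0.0006
gripper_force: 0.0
```

```bash
python3 - <<'E'
from h import *
T=tcp(); print(np.round(T[:3,3],4)); o=observe(); print(o["force"],o["clock"])
c=capture("wrist"); c["pose"]=T@c["tool_from_camera"]; cv2.imwrite("pics/w9.png",c["frame"])
W=world(c);x,y,z=W[...,0],W[...,1],W[...,2]
k=(abs(z-.048)<.003)&(abs(y-.2735)<.021)&(x>.49)&(x<.545)
print(k.sum(), np.round([x[k].min(),x[k].max(),y[k].min(),y[k].max(),np.median(z[k])],4) if k.any() else 0)
k=(abs(z-.03)<.012)&(abs(y-.2735)<.018)&(x>.49)&(x<.545); print("rib face",k.sum(),np.percentile(x[k],[5,50,95]).round(4))
k=(z>.072)&(z<.084)&(abs(y-.2735)<.06)&(x>.5); print("face edge",np.percentile(x[k],.5).round(4))
c=capture("top"); cv2.imwrite("pics/top9.png",cv2.resize(c["frame"][100:290,110:470],(760,400)))
E
```

```text
[0.4235 0.2728 0.1329]
[-0.12180811 -0.0865815  -0.15668309] 25.85
4 [0.5342 0.5355 0.2736 0.2746 0.0464]Traceback (most recent call last):
  File "<stdin>", line 7, in <module>
    return _quantile_unchecked(
        a, q, axis, out, overwrite_input, method, keepdims, weights)
    return _ureduce(a,
                    func=_quantile_ureduce_func,
    ...<5 lines>...
                    overwrite_input=overwrite_input,
                    method=method)
    r = func(a, **kwargs)
    result = _quantile(arr,
                       quantiles=q,
    ...<2 lines>...
                       out=out,
                       weights=wgt)
    slices_having_nans = np.isnan(arr[-1, ...])
                                  ~~~^^^^^^^^^
IndexError: index -1 is out of bounds for axis 0 with size 0
```

View pics/w9.png

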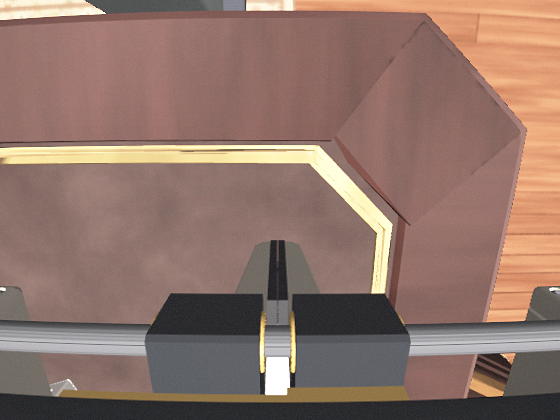

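The fingers at (278,320) hide the bay in this view. I have no pictures left to view, so I'll raise the tool, open the fingers and check by depth.

Emit:
apply_moves(motion=[[0,0,0.03,0,0,0],[0,0,0.03,0,0,0],[0,0,0,0,0,0],[0,0,0,0,0,0],[0,0,0,0,0,0],[0,0,0,0,0,0],[0,0,0,0,0,0],[0,0,0,0,0,0],[0,0,0,0,0,0]], gripper=1)

```text
clock: 26.8
tcp_pos: [0.4236, 0.2733, 0.1938]
tcp_rot: [-0.001, 1.0, -0.0, -0.0]
force: [0.7, 0.3, -0.6]
opening: 0.0706
gripper_force: 0.0
```

```bash
python3 - <<'E'
from h import *
T=tcp(); print(np.round(T[:3,3],4)); o=observe(); print(o["force"],o["clock"],o["opening"])
c=capture("wrist"); c["pose"]=T@c["tool_from_camera"]
W=world(c);x,y,z=W[...,0],W[...,1],W[...,2]
def q(n,k): print(n,k.sum(),np.percentile(x[k],[1,5,50,95]).round(4) if k.any() else "",np.round([y[k].min(),y[k].max(),np.median(z[k])],4) if k.any() else "")
q("pack top",(abs(z-.048)<.004)&(abs(y-.2735)<.026)&(x>.49)&(x<.545))
q("rib face",(abs(z-.032)<.011)&(abs(y-.2735)<.018)&(x>.49)&(x<.545))
q("printer top",(z>.072)&(z<.084)&(abs(y-.2735)<.06)&(x>.5))
c=capture("top"); W=world(c);x,y,z=W[...,0],W[...,1],W[...,2]
q("short pack/charger tops",(abs(z-.046)<.008)&(np.hypot(x-.562,y+.2387)<.09))
E
```

```text
[0.4236 0.2733 0.1938]
[ 0.72999052  0.31580078 -0.58246047] 26.8 0.0706419905136321
pack top 293 [0.5346 0.5351 0.538  0.5419] [0.2476 0.2993 0.0474]
rib face 277 [0.5339 0.5342 0.535  0.5358] [0.2555 0.2915 0.0319]
printer top 5676 [0.5396 0.541  0.6135 0.6508] [0.2135 0.3335 0.0777]
short pack/charger tops 732 [0.5169 0.5274 0.5558 0.5915] [-0.3101 -0.1662  0.0457]
```

The ribbed face stands about 6 mm out of the printer's face, so the pack is home. Handing in.

Emit:
apply_moves(motion=[[0,0,0,0,0,0],[0,0,0,0,0,0],[0,0,0,0,0,0],[0,0,0,0,0,0]])

```text
clock: 27.3
tcp_pos: [0.4238, 0.2733, 0.1941]
tcp_rot: [-0.001, 1.0, 0.0, 0.0]
force: [1.0, 0.1, 0.9]
opening: 0.092
gripper_force: 0.0
```

```bash
python3 -c "
from bench import *
print(sign_off())"
```

```text
the job is handed in; nothing more can be done
None
```

The long pack is pushed home in the printer's bay: it went past the detent rollers to the end stop, and its ribbed end stands about 6 mm out of the face. I left the short pack in the charger and handed the job in at about 27 s. The hand-in returned no verdict, I could not read the latch joints, and I never spotted the keys in the pictures.

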